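# Put the machined bronze parts away and close the ring tray

## Task

Put the three bronze parts away, standing upright in the middle of their places: the ring in the blue tray, the domed cap in the red dish and the square block in the yellow dish; leave the grey parts where they lie. Once the ring is in, stack the green tray on top of the blue tray, so that its corner holes drop fully over the studs and it sits level.

Things in the scene. Friction and masses are not known exactly. Their poses are not given: they have to be found in the camera images.
- ring_bronze: Brown bronze clamp ring: round tube standing on its end, outer diameter 46 mm, bore 34, height 32, with two bolt ears 14 wide facing both ways along its own x axis (60 over the ears, ears from 5 to 27 above the underside); plain round sides along its own y axis. Origin at the centre of its underside, z up; weighs 0.11 to 0.31 kg, loose, to be put away.
- cap_bronze: Brown bronze domed cap: solid, round, diameter 44 mm, straight side up to 24 above the underside, then a dome to 35.5 high. Origin at the centre of its underside, z up; weighs 0.11 to 0.31 kg, loose, to be put away.
- block_bronze: Brown bronze square block: solid, 38 x 38 mm (sides along its own x and y) and 34 high, with a black bore mark and four small black dots drawn on top. Origin at the centre of its underside, z up; weighs 0.11 to 0.31 kg, loose, to be put away.
- ring_grey: Light grey metal clamp ring: round tube standing on its end, outer diameter 46 mm, bore 34, height 32, with two bolt ears 14 wide facing both ways along its own x axis (60 over the ears, ears from 5 to 27 above the underside); plain round sides along its own y axis. Origin at the centre of its underside, z up; loose; same shape as the bronze one, to be left where it lies.
- cap_grey: Light grey metal domed cap: solid, round, diameter 44 mm, straight side up to 24 above the underside, then a dome to 35.5 high. Origin at the centre of its underside, z up; loose; same shape as the bronze one, to be left where it lies.
- block_grey: Light grey metal square block: solid, 38 x 38 mm (sides along its own x and y) and 34 high, with a black bore mark and four small black dots drawn on top. Origin at the centre of its underside, z up; loose; same shape as the bronze one, to be left where it lies.
- blue_tray: Blue tray, fixed: plate 150 (own x) x 120 mm (own y), floor 6 thick, low lips to 12 high. At the corners, x +-63, y +-48, round posts of diameter 22 with a flat shoulder 50 up, each topped by a tapering stud 14 tall (diameter 12 at its foot, 6 at its tip). Origin: centre of its underside, z up. The ring stands on its floor, 6 up; the green tray's underside rests on the shoulders, 50 up.
- green_tray: Green tray, loose, 0.22 to 0.37 kg: plate 150 (own x) x 120 mm (own y), 6 thick, rim 3 thick to 12 high, a square hole 16 wide at each corner, x +-63, y +-48, that drops over a stud of the blue tray (either way round). A grip fin 12 thick (y), 60 long (x) stands in its middle, up to 42 above the underside. Origin at the centre of its flat underside, z up.
- red_dish: Red square dish, fixed to the table: 100 x 100 mm, floor 6 thick, rim 4 thick up to 12 high. Origin at the centre of its underside, z up; a part put in it stands on the floor, 6 above the origin.
- yellow_dish: Yellow square dish, fixed to the table: 100 x 100 mm, floor 6 thick, rim 4 thick up to 12 high. Origin at the centre of its underside, z up; a part put in it stands on the floor, 6 above the origin.
Things that resemble listed ones, but are neither listed nor needed, are in the scene too. Several things look just like the green_tray: the one meant starts nearest to the robot's base.

How it is judged:
By the outcome, as a careful person would: the job done as asked, in the order asked, and still so for the second after the job is handed in, with the robot touching nothing.
It also fails if it takes over 128 s, if anything falls off the work surface, if the arm or the gripper's body presses on something with over 40 N, if the wrist force passes 120 N, or if a joint passes its speed limit or range.

## Robot

A 6-joint arm with a two-finger parallel gripper is mounted at the origin on the work surface. World frame = base frame: x ahead of the robot, y to its left, z up, the work surface at z = 0. Lengths are in mm, angles in rad, forces in N, time in s.
With the tool pointing down it reaches from about 275 to 975 mm from the base axis. Payload 8.4 kg.
Tool frame: the origin (TCP) lies at the very end of the fingers, on their centre line; the grasp point (between the pads) lies 19 mm behind it; z points along the fingers, y is the line along which they close (so a half turn about z gives the same grasp; the last joint's range is limited). The gripper opens to 92 mm and grips with 3 to 60 N. Pads are 20 mm wide; open, the fingers measure 128 mm over their backs; the gripper's body (75 mm by 189 mm) begins 69 mm behind the grasp point.
Start: joints at [-1.285, 0.353, 1.633, -0, 1.155, -0.002], TCP at [177.401, -599.297, 214.583] pointing down, gripper open.
Joint ranges: [-2.63, 2.63], [-0.92, 2.1], [0.06, 2.66], [-1.3, 4.44], [0, 2.69], [-3.02, 3.02]. Speed limits (rad/s): [2.22, 2.22, 2.79, 3.14, 3.14, 3.14].

## Interface

Orientations are given as [roll, pitch, yaw] about the fixed x, y, z axes, in that order (R = Rz(yaw) Ry(pitch) Rx(roll)).
In Python, from plant import env gives the robot as it stands. The module is installed in compiled form; this text tells all that it offers.
- The arm moves only by the tool nudge_tcp, called after ">>>" as a command line: name --pt "numbers of a row" for each row, then --argument value for the rest. Schema: {"type":"object","properties":{"offsets":{"type":"array","items":{"type":"object","properties":{"aperture":{"type":"number"},"pos":{"type":"array","items":{"type":"number"},"minItems":3,"maxItems":3},"r":{"type":"array","items":{"type":"number"},"minItems":3,"maxItems":3}},"additionalProperties":false,"required":["aperture"]},"minItems":1,"maxItems":20},"only":{"type":"string"},"quiet":{"type":"boolean"},"lines":{"type":"string"}},"required":["offsets"],"additionalProperties":false}. offsets is a list of rows, 1 to 20 of them, each an object with the fields aperture (the opening from 0.0 (shut) to 1.0 (fully open)), pos (a list: dx, dy, dz in fractions of the full range, 1 being 800 mm), r (a list: a rotation vector rx, ry, rz in fractions of the full range, 1 being pi rad); a field left out counts as zero (the opening has to be given); each row is the pose to reach, as a shift and turn from the pose commanded when the call began, along the tool's axes at that moment; what a row does not reach only later rows make up. A row lasts 1/10 s, in which the tool goes at most 50 mm and 0.15 rad, less where a joint would pass 70% of its speed; a pose out of reach is approached as far as the arm can. The fingers move at their own pace and stop on an object; the grip force is fixed at half the most. Time passes only in rows, so rows that do not move let the fingers close. The tool returns the time, the measured TCP pose, the force, the opening and the grip force at its end. only (a regular expression) keeps the lines of the reply that match it, lines (a string "A,B") keeps lines A to B, and quiet returns only ok. Input that does not fit is refused with a message, and nothing moves.
- env.observe(): the state, without advancing time (a new reading comes with each control period).
- env.camera(name): name is "scene" or "side" or "wrist"; returns a dict with "pixels" (400x640x3 uint8, red, green, blue), "intrinsics" (3x3 intrinsics, pixels), "rvec" (rotation vector, rad) and "tvec" (3), from world to camera coordinates, as OpenCV has them. Camera axes: x right, y down, z forward; pixel columns grow to the right and rows downward; lengths in mm; the calibration is good to about 2 mm. A picture is of the moment at which its call begins. There is no depth.
- env.hand_in(): hands the job in; it is judged then, once.
The state is a dict: "clock": time; "joint_positions": joint angles; "qd": joint speeds; "effort": joint torques, N m; "tool_pos": TCP position; "tcp_rot": TCP orientation; "wrist_force": force on the tool from outside, world axes, zero at the start; "torque": the same for the moment, N m; "width": opening from 0.0 (shut) to 1.0 (fully open); "gripper_force": force on a finger pad.
Only numpy, scipy, OpenCV 4.12 (cv2) and the standard library are available. Lean on these libraries where they do the work, as an engineer would, in place of code of your own. Each camera call takes 0.05 s, during which the arm holds its last target. There are 200 camera calls.

## Working session

There is one attempt and no reset: what is moved stays moved. The work goes in short steps, Python scripts to look and compute and a tool call to move; the robot and the scene stay as the last step left them, time stands still between calls to the robot, and variables do not carry over. Pictures are saved under pics/ and viewed, at most 14 in all, crops included, and the job is handed in when it is done.

```bash
mkdir -p pics; cat > h.py <<'E'
import numpy as np, cv2
from plant import env
from scipy.spatial.transform import Rotation as R
def shot(name, out=None):
    c=env.camera(name)
    if out: cv2.imwrite('pics/'+out+'.png', c['pixels'][:,:,::-1])
    return c
def ray(c,uv):
    Rm=R.from_rotvec(np.ravel(c['rvec'])).as_matrix(); K=np.array(c['intrinsics'])
    o=-Rm.T@np.ravel(c['tvec']); d=Rm.T@np.linalg.inv(K)@np.array([uv[0],uv[1],1.])
    return o,d/np.linalg.norm(d)
def onplane(c,uv,z):
    o,d=ray(c,uv); return o+d*(z-o[2])/d[2]
def tri(c1,u1,c2,u2):
    o1,d1=ray(c1,u1);o2,d2=ray(c2,u2)
    s,t=np.linalg.lstsq(np.c_[d1,-d2],o2-o1,rcond=None)[0]
    p,q=o1+s*d1,o2+t*d2
    return (p+q)/2,np.linalg.norm(p-q)
def proj(c,p):
    return cv2.projectPoints(np.array([p],float),np.array(c['rvec'],float),np.array(c['tvec'],float),np.array(c['intrinsics'],float),None)[0].ravel()
E
python3 - <<'E'
from h import *
for n in("scene","side","wrist"):
    c=shot(n,n+'0'); print(n,ray(c,(320,200)),np.array(c['intrinsics'])[0,0])
s=env.observe(); print(s)
E
```

```text
scene (array([1029.49398339, -342.050094  ,  984.44499735]), array([-0.42285152,  0.30320258, -0.85397001])) 453.7262824372723
side (array([  49.57060197,  816.86303077, 1016.60999671]), array([ 0.36111939, -0.58790423, -0.72385178])) 478.77830458620815
wrist (array([ 246.86566044, -578.63076919,  383.77961477]), array([-0.23957975, -0.07365209, -0.96807898])) 292.4074987343136
{'clock': 0.15, 'joint_positions': array([-1.28540781e+00,  3.53499094e-01,  1.63395785e+00,  1.73711416e-05,
        1.15517692e+00, -2.41013109e-03]), 'qd': array([ 4.73101047e-04, -1.09485187e-03, -2.24719831e-03, -9.18963335e-04,
       -7.11156400e-05, -5.95253462e-04]), 'effort': array([-3.19016845e-04, -5.94207358e+01, -3.34467173e+01,  6.97161444e-02,
        2.04106973e-02, -7.69195753e-05]), 'tool_pos': array([ 177.29624495, -598.93849323,  214.03220525]), 'tcp_rot': array([-3.14055149e+00, -1.83943656e-05,  2.87791612e-01]), 'wrist_force': array([ 0.12193422, -0.59039814, -0.29424074]), 'torque': array([-0.03214393, -0.00774469, -0.0007742 ]), 'gripper_force': 0.0, 'width': 0.9999231285413083}
```

View pics/scene0.png

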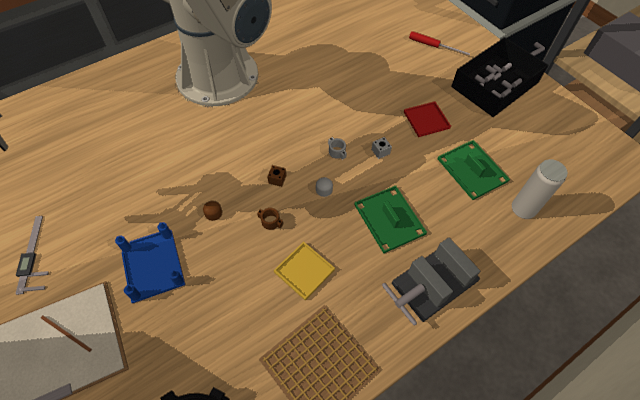

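View pics/side0.png

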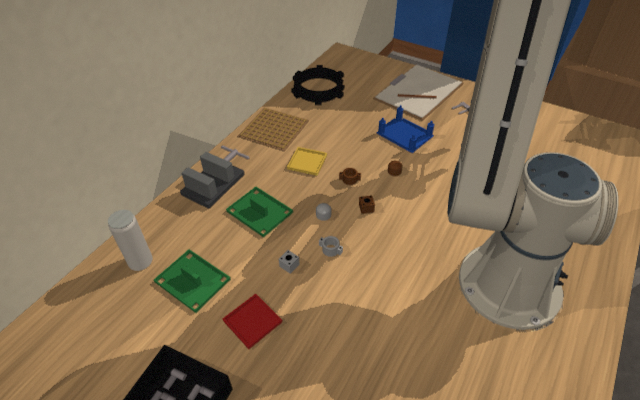

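The scene picture shows the blue tray at (152,262), the green trays at (392,219) and (474,168), and the dishes: red at (427,119), yellow at (306,270). The bronze block is at (277,175), the cap at (212,210) and the ring at (270,217). The side picture shows the same things: blue (405,132), greens (259,211) and (192,280), red (252,320), yellow (306,161). In that view the bronze block is at (367,204), the cap at (395,168) and the ring at (349,176).

```bash
cat >> h.py <<'E'
def blobs(c,col,amin=40):
    hsv=cv2.cvtColor(c['pixels'],cv2.COLOR_RGB2HSV); H,S,V=cv2.split(hsv)
    m={'red':((H<6)|(H>174))&(S>150)&(V>40),'yellow':(H>21)&(H<32)&(S>165)&(V>100),'green':(H>40)&(H<80)&(S>90),
       'blue':(H>105)&(H<125)&(S>130),'bronze':(H>5)&(H<20)&(S>130)&(V<135)}[col].astype(np.uint8)
    m=cv2.morphologyEx(m,cv2.MORPH_OPEN,np.ones((3,3),np.uint8)) if col in('yellow','bronze') else m
    cs,_=cv2.findContours(m,cv2.RETR_EXTERNAL,cv2.CHAIN_APPROX_NONE)
    return sorted([k for k in cs if cv2.contourArea(k)>amin],key=cv2.contourArea,reverse=True)
def cen(k):
    M=cv2.moments(k); return np.array([M['m10']/M['m00'],M['m01']/M['m00']])
def quad(k):
    h=cv2.convexHull(k)
    q=cv2.approxPolyN(h,4,ensure_convex=True) if hasattr(cv2,'approxPolyN') else cv2.boxPoints(cv2.minAreaRect(h))
    return np.asarray(q,float).reshape(-1,2)
E
python3 - <<'E'
from h import *
np.set_printoptions(precision=1,suppress=True)
a,b=shot('scene'),shot('side')
import pickle; pickle.dump((a,b),open('ab.pkl','wb'))
seeds=dict(red=[((427,119),(252,320))],yellow=[((306,270),(306,161))],green=[((392,219),(259,211)),((474,168),(192,280))],
 bronze=[((277,175),(367,204)),((212,210),(395,168)),((270,217),(349,176))],blue=[((152,262),(405,132))])
for col,l in seeds.items():
  A,B=blobs(a,col),blobs(b,col)
  for sa,sb in l:
    ka=min(A,key=lambda k:np.hypot(*(cen(k)-sa)));kb=min(B,key=lambda k:np.hypot(*(cen(k)-sb)))
    p,e=tri(a,cen(ka),b,cen(kb)); print(col,cen(ka),cen(kb),cv2.contourArea(ka),cv2.contourArea(kb),'->',p,'gap',round(e,1),'r',round(np.hypot(*p[:2])))
    if col in('red','yellow','green'):
      qa,qb=quad(ka),quad(kb)
      for u in qa:
        g=onplane(a,u,10); v=min(qb,key=lambda v:np.hypot(*(onplane(b,v,10)-g)[:2])); p,e=tri(a,u,b,v); print('   corner',u,v,p,round(e,1))
E
```

```text
red [426.7 118.8] [251.9 320.5] 961.0 1653.5 -> [491.2 412.2   3.7] gap 0.5 r 641
   corner [452. 127.] [221. 319.] [555.3 448.    6.9] 1.8
   corner [418. 137.] [255. 293.] [528.8 347.3   4.5] 1.1
   corner [402. 110.] [283. 321.] [426.6 375.5   3.9] 1.1
   corner [435. 101.] [248. 349.] [454.7 475.7   6.8] 1.0
yellow [315.3 268.7] [315.2 155.8] 572.0 42.0 -> [ 676.  -128.3   22.6] gap 52.3 r 688
   corner [334. 269.] [311. 161.] [688.4 -99.1  16.4] 77.5
   corner [313. 290.] [311. 153.] [ 708.6 -156.    -0.4] 51.1
   corner [304. 290.] [311. 153.] [ 703.8 -166.5   -4.3] 31.7
   corner [306. 243.] [311. 161.] [641.9 -99.8  44.7] 1.9
green [389.7 218.7] [259.2 210.9] 2645.0 1696.5 -> [684.2 118.7   1.8] gap 0.9 r 694
   corner [427. 233.] [224. 210.] [768.9 168.3   5.5] 3.8
   corner [383. 253.] [255. 186.] [750.2  45.6   7.1] 2.3
   corner [353. 202.] [294. 211.] [596.   70.8   5.4] 0.9
   corner [395. 185.] [263. 237.] [616.1 192.6   4.4] 0.9
green [472.9 169.2] [191.8 279.9] 2197.5 2433.0 -> [691.8 397.2   1.7] gap 1.0 r 798
   corner [510. 180.] [152. 280.] [773.7 450.1   6.9] 1.3
   corner [472. 200.] [188. 249.] [762.6 327.1   4.4] 4.6
   corner [436. 157.] [231. 277.] [608.9 340.9   5.8] 0.7
   corner [473. 139.] [196. 312.] [619.3 464.7   7.6] 4.1
bronze [276.5 175.8] [366.5 204.4] 294.5 230.5 -> [425.8 -49.3  14.9] gap 0.2 r 429
bronze [212.2 210.1] [394.6 168.2] 304.0 173.5 -> [ 422.4 -233.5   11.3] gap 0.4 r 483
bronze [270.2 218.3] [349.5 176. ] 391.5 257.5 -> [ 524. -128.   15.] gap 0.3 r 539
blue [150.6 264.4] [404.8 132.3] 3275.5 1122.0 -> [ 469.6 -417.4    7.3] gap 0.5 r 628
```

```bash
cat >> h.py <<'E'
def go(*wps):
    "deltas in the tool axes at this moment for waypoints (x,y,z,yaw)"
    s=env.observe(); p=s['tool_pos']; T=R.from_euler('xyz',s['tcp_rot'])
    for w in wps:
        d=T.inv().apply(np.array(w[:3])-p); rv=(T.inv()*R.from_euler('xyz',[np.pi,0,w[3]])).as_rotvec()
        print('wp',w,'d',np.round(d,1),'rv',np.round(rv,3))
def st():
    s=env.observe(); print('t',round(s['clock'],2),'p',np.round(s['tool_pos'],1),'rot',np.round(s['tcp_rot'],3),'w',round(s['width'],3),'g',s['gripper_force'],'F',np.round(s['wrist_force'],1))
E
python3 -c "
from h import *
go((450,-140,250,0))"
```

```text
wp (450, -140, 250, 0) d [ 391.7 -362.8  -35.5] rv [-0.001  0.     0.288]
```

Units first: shifts go in shares of 800 mm and turns go in shares of pi rad. So 391 mm / 800 = 0.4888, -363 mm / 800 = -0.4538, 0.288 rad / 3.1416 = 0.0917.

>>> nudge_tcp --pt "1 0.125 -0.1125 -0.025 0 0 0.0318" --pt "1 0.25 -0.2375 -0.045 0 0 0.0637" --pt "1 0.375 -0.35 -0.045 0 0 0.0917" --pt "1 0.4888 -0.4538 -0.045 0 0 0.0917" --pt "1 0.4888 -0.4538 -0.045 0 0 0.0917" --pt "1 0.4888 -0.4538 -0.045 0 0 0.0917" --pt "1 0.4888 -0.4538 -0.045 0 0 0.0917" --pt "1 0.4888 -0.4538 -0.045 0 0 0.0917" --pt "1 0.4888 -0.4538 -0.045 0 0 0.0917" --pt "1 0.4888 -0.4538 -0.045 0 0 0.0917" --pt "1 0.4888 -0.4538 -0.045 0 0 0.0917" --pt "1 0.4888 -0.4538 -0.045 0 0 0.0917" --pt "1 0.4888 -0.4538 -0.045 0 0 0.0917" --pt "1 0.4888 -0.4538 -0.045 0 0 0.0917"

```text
refused: offsets[0]: [1, 0.125, -0.1125, -0.025, 0, 0, 0.0318] is not of type 'object' (schema: type "object"). Nothing was moved.
```

Nothing moved. I misread the format; it is a list of objects, one for each row. Resending.

>>> nudge_tcp --offsets '[{"aperture":1, "pos":[0.125, -0.1125, -0.025], "r":[0, 0, 0.0318]}, {"aperture":1, "pos":[0.25, -0.2375, -0.045], "r":[0, 0, 0.0637]}, {"aperture":1, "pos":[0.375, -0.35, -0.045], "r":[0, 0, 0.0917]}, {"aperture":1, "pos":[0.4888, -0.4538, -0.045], "r":[0, 0, 0.0917]}, {"aperture":1, "pos":[0.4888, -0.4538, -0.045], "r":[0, 0, 0.0917]}, {"aperture":1, "pos":[0.4888, -0.4538, -0.045], "r":[0, 0, 0.0917]}, {"aperture":1, "pos":[0.4888, -0.4538, -0.045], "r":[0, 0, 0.0917]}, {"aperture":1, "pos":[0.4888, -0.4538, -0.045], "r":[0, 0, 0.0917]}, {"aperture":1, "pos":[0.4888, -0.4538, -0.045], "r":[0, 0, 0.0917]}, {"aperture":1, "pos":[0.4888, -0.4538, -0.045], "r":[0, 0, 0.0917]}, {"aperture":1, "pos":[0.4888, -0.4538, -0.045], "r":[0, 0, 0.0917]}, {"aperture":1, "pos":[0.4888, -0.4538, -0.045], "r":[0, 0, 0.0917]}, {"aperture":1, "pos":[0.4888, -0.4538, -0.045], "r":[0, 0, 0.0917]}, {"aperture":1, "pos":[0.4888, -0.4538, -0.045], "r":[0, 0, 0.0917]}]'

```text
clock: 1.65
tool_pos: [448.7, -140.9, 250.4]
tcp_rot: [3.141, 0.001, -0.001]
wrist_force: [0.3, -0.2, 0.7]
width: 1.001
gripper_force: 0.0
```

```bash
python3 -c "
from h import *
shot('wrist','w1');st()"
```

```text
t 1.7 p [ 448.7 -141.1  250.5] rot [ 3.141e+00  0.000e+00 -1.000e-03] w 0.998 g 0.0 F [0.4 1.1 0.5]
```

View pics/w1.png

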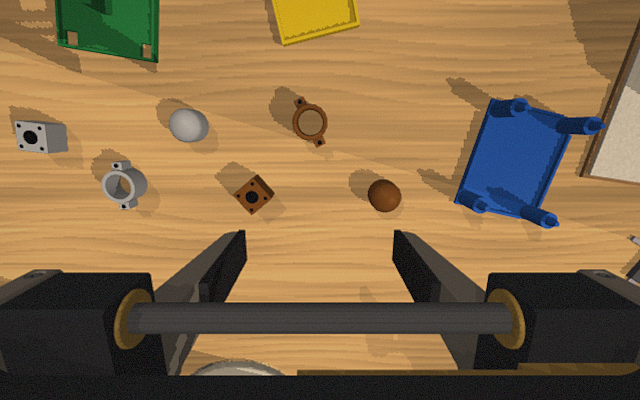

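The wrist picture shows the bronze ring at (310,122) with ears towards (300,102) and (320,142). The block's top is at (252,196), the cap at (384,196), the blue tray at (515,160) and the yellow dish at (315,15). I'll take a second wrist view further out so I can triangulate.

Converted, 130 mm / 800 = 0.1625, 120 mm / 800 = 0.15.

```bash
python3 -c "
from h import *
import pickle; pickle.dump(shot('wrist'),open('w1.pkl','wb'))"
```

>>> nudge_tcp --offsets '[{"aperture":1, "pos":[0.0625, 0.0563, 0]}, {"aperture":1, "pos":[0.125, 0.1125, 0]}, {"aperture":1, "pos":[0.1625, 0.15, 0]}, {"aperture":1, "pos":[0.1625, 0.15, 0]}, {"aperture":1, "pos":[0.1625, 0.15, 0]}, {"aperture":1, "pos":[0.1625, 0.15, 0]}, {"aperture":1, "pos":[0.1625, 0.15, 0]}]'

```text
clock: 2.45
tool_pos: [578.0, -260.1, 250.5]
tcp_rot: [-3.141, 0.001, -0.001]
wrist_force: [-1.1, -0.2, -0.0]
width: 0.999
gripper_force: 0.0
```

```bash
python3 -c "
from h import *
import pickle; pickle.dump(shot('wrist','w2'),open('w2.pkl','wb'))"
```

```text
(no output)
```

View pics/w2.png

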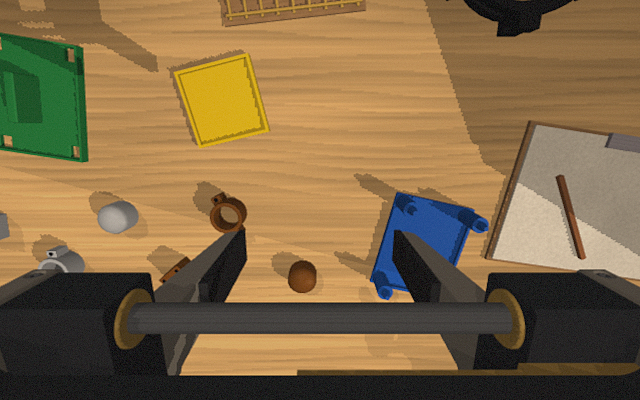

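The second wrist picture shows the yellow dish at (222,100), the ring at (229,215), the cap at (302,277) and the blue tray at (425,240), partly behind a finger. Next I'll enlarge the blue tray.

```bash
python3 - <<'E'
from h import *
import pickle
np.set_printoptions(precision=1,suppress=True)
w1,w2=[pickle.load(open(f,'rb')) for f in('w1.pkl','w2.pkl')]; a,b=pickle.load(open('ab.pkl','rb'))
z=lambda c,x,y,w,h,s:cv2.resize(c['pixels'][y:y+h,x:x+w,::-1],None,fx=s,fy=s,interpolation=cv2.INTER_CUBIC)
cv2.imwrite('pics/blue.png',np.vstack([z(w1,445,85,160,150,4)]))
print('bronze')
A=blobs(w1,'bronze')
for s in((252,196),(384,196),(310,122)):
    k=min(A,key=lambda k:np.hypot(*(cen(k)-s))); print(cen(k),cv2.contourArea(k),onplane(w1,cen(k),16),cv2.minAreaRect(k))
# yellow, two views
def yel(c,s):
    h=cv2.cvtColor(c['pixels'],cv2.COLOR_RGB2HSV); m=((h[:,:,0]>20)&(h[:,:,0]<33)&(h[:,:,1]>200)&(h[:,:,2]>70)).astype(np.uint8)
    cs,_=cv2.findContours(m,0,1); cs=[k for k in cs if cv2.contourArea(k)>150]; k=min(cs,key=lambda k:np.hypot(*(cen(k)-s))); print('area',cv2.contourArea(k),cen(k)); return quad(k)
Y2,Ya,Yb=yel(w2,(222,100)),yel(a,(306,270)),yel(b,(306,161))
for u in Y2:
    g=onplane(w2,u,12); o=[]
    for c,Y in((a,Ya),(b,Yb)):
        v=min(Y,key=lambda v:np.hypot(*(onplane(c,v,12)-g)[:2])); p,e=tri(w2,u,c,v); o+=[p,round(e,1)]
    print('Y',u,g,*o)
E
```

```text
bronze
[253.6 193.9] 857.5 [425.5 -48.7  16. ] ((253.52471923828125, 194.26116943359375), (28.716217041015625, 33.760955810546875), 50.90614318847656)
[383.8 195. ] 805.0 [ 423.8 -233.7   16. ] ((383.5000305175781, 195.00001525878906), (33.23401641845703, 30.405588150024414), 45.0)
[308.6 121. ] 1117.0 [ 525.1 -127.9   16. ] ((308.94879150390625, 121.43515014648438), (34.93553161621094, 47.145442962646484), 6.709836959838867)
area 5876.5 [222.4 100.2]Traceback (most recent call last):
  File "<stdin>", line 15, in <module>
  File "<stdin>", line 14, in yel
ValueError: min() iterable argument is empty
```

View pics/blue.png

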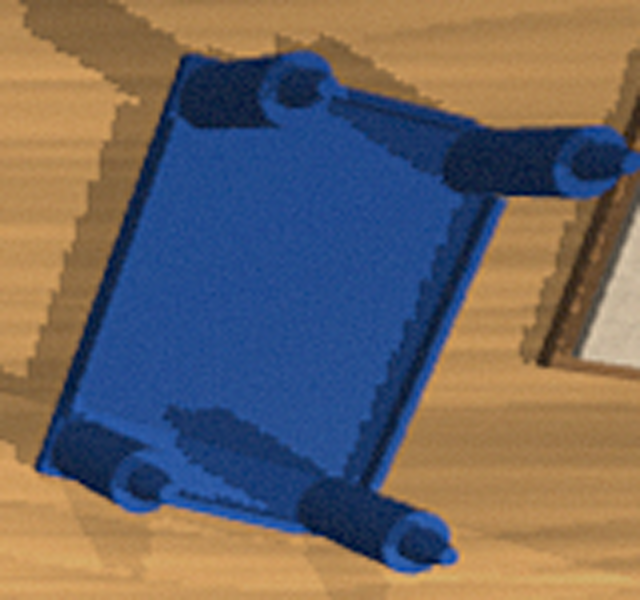

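In the enlargement the stud feet are at w1 pixels (519,107), (592.5,125.5), (480,205.5) and (549,220), and the tips are at (529,107), (603.5,125), (486,206) and (559,224). I'll check these against the known sizes and then hover over the ring.

```bash
python3 - <<'E'
from h import *
import pickle
np.set_printoptions(precision=1,suppress=True)
w1,w2=[pickle.load(open(f,'rb')) for f in('w1.pkl','w2.pkl')]
F=np.array([onplane(w1,u,50) for u in((519.25,106.75),(592.5,125.5),(480,205.5),(548.75,220.25))])
T=np.array([onplane(w1,u,64) for u in((529,106.75),(603.5,125),(486.25,206),(558.75,224))])
for P in(F,T):
    print(P.tolist(),'c',P.mean(0),'sides',np.linalg.norm(P[0]-P[1]),np.linalg.norm(P[2]-P[3]),np.linalg.norm(P[0]-P[2]),np.linalg.norm(P[1]-P[3]),'diag',np.linalg.norm(P[0]-P[3]),np.linalg.norm(P[1]-P[2]))
    d=P[0]-P[2]+P[1]-P[3]; print('yaw x',np.arctan2(d[1],d[0]))
Y=np.array([onplane(w2,u,12) for u in quad(max(blobs(w2,'yellow'),key=cv2.contourArea))]); print(Y,Y.mean(0),[np.linalg.norm(Y[i]-Y[i-1]) for i in range(4)])
e=[onplane(w1,u,27) for u in((300,102),(320,142))]; print('ears',e,np.arctan2(*(e[0]-e[1])[[1,0]]))
go((524,-128,130,.46))
E
```

```text
[[541.2493604383424, -383.0322394240377, 50.0], [519.3470156779028, -476.7096895329737, 50.0], [417.6839490746475, -353.32350363925786, 50.0], [397.183754063913, -447.9810635664894, 49.99999999999994]] c [ 468.9 -415.3   50. ] sides 96.20383238165384 96.85200899751938 127.08666282269351 125.49580247199617 diag 158.02926531981075 159.87348116737977
yaw x -0.23347563918421765
[[540.4885846995872, -385.21349987632505, 64.0], [519.9826233673682, -476.8674185503753, 63.99999999999994], [420.9374346132951, -353.3239300182051, 64.0], [396.7807599558565, -450.3159511421296, 64.0]] c [ 469.5 -416.4   64. ] sides 93.91983421231046 99.95497532493897 123.7312497014843 126.0304707981364 diag 157.7664985140739 158.34438093607375
yaw x -0.23624719583132886
[[ 641.3 -192.6   12. ]
 [ 618.6  -95.2   12. ]
 [ 715.3  -72.    12. ]
 [ 738.8 -170.3   12. ]] [ 678.5 -132.5   12. ] [np.float64(99.92157356770437), np.float64(99.96608420488778), np.float64(99.40741390369699), np.float64(101.00142832396037)]
ears [array([ 548.4, -117.4,   27. ]), array([ 498.4, -142.9,   27. ])] 0.47154150715608256
wp (524, -128, 130, 0.46) d [ -54.2 -131.7  120.8] rv [-0.   0.  -0.5]
```

Converted, -132 mm / 800 = -0.165, 120 mm / 800 = 0.15, -0.46 rad / 3.1416 = -0.1464.

>>> nudge_tcp --offsets '[{"aperture":1, "pos":[-0.025, -0.0563, 0.05], "r":[0, 0, -0.0382]}, {"aperture":1, "pos":[-0.05, -0.1125, 0.1], "r":[0, 0, -0.0764]}, {"aperture":1, "pos":[-0.0675, -0.165, 0.15], "r":[0, 0, -0.1146]}, {"aperture":1, "pos":[-0.0675, -0.165, 0.15], "r":[0, 0, -0.1464]}, {"aperture":1, "pos":[-0.0675, -0.165, 0.15], "r":[0, 0, -0.1464]}, {"aperture":1, "pos":[-0.0675, -0.165, 0.15], "r":[0, 0, -0.1464]}, {"aperture":1, "pos":[-0.0675, -0.165, 0.15], "r":[0, 0, -0.1464]}, {"aperture":1, "pos":[-0.0675, -0.165, 0.15], "r":[0, 0, -0.1464]}]'

```text
clock: 3.3
tool_pos: [526.4, -129.2, 131.9]
tcp_rot: [3.14, -0.002, 0.458]
wrist_force: [0.2, -0.1, 0.3]
width: 1.003
gripper_force: 0.0
```

```bash
python3 -c "
from h import *
st();shot('wrist','w3')"
```

```text
t 3.3 p [ 526.4 -129.2  131.9] rot [ 3.14e+00 -2.00e-03  4.58e-01] w 1.003 g 0.0 F [ 0.2 -0.1  0.3]
```

View pics/w3.png

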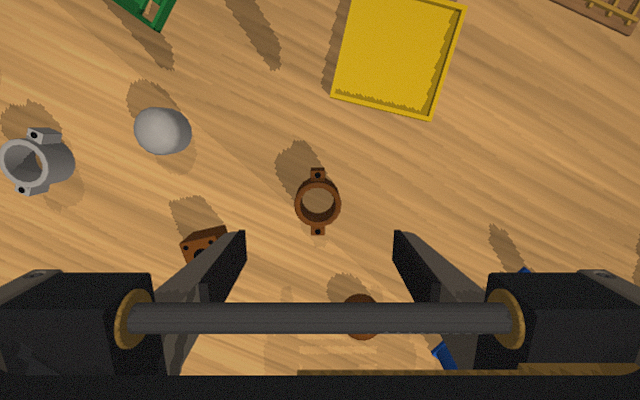

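The picture shows the ring centred at (318,202) with its ears straight up and down the image at (318,175) and (318,231), so the yaw is right.

```bash
python3 - <<'E'
from h import *
import pickle
np.set_printoptions(precision=1,suppress=True)
w1=pickle.load(open('w1.pkl','rb')); w3=shot('wrist')
k=min(blobs(w3,'bronze'),key=lambda k:np.hypot(*(cen(k)-(318,202)))); A=min(blobs(w1,'bronze'),key=lambda k:np.hypot(*(cen(k)-(309,121))))
print(cen(k),onplane(w3,cen(k),16),tri(w3,cen(k),w1,cen(A)),onplane(w3,(318,202),32),[onplane(w3,u,27) for u in((318,175),(318,231))])
p=onplane(w3,cen(k),18); go((p[0],p[1],60,.462),(p[0],p[1],7,.462))
E
```

```text
[317.3 201. ] [ 523.5 -128.9   16. ] (array([ 525.1, -128.1,   22.9]), np.float64(0.093083887404165)) [ 526.7 -128.2   32. ] [array([ 549.3, -117.1,   27. ]), array([ 498.7, -142. ,   27. ])]
wp (np.float64(523.9420879791987), np.float64(-128.71833285942265), 60, 0.462) d [-1.8 -1.3 71.4] rv [ 0. -0. -0.]
wp (np.float64(523.9420879791987), np.float64(-128.71833285942265), 7, 0.462) d [ -1.9  -1.4 124.4] rv [ 0. -0. -0.]
```

Converted, 124 mm / 800 = 0.155, 110 mm / 800 = 0.1375.

>>> nudge_tcp --offsets '[{"aperture":1, "pos":[-0.0019, -0.0013, 0.0563]}, {"aperture":1, "pos":[-0.0019, -0.0013, 0.1063]}, {"aperture":1, "pos":[-0.0019, -0.0013, 0.1375]}, {"aperture":1, "pos":[-0.0019, -0.0013, 0.155]}, {"aperture":1, "pos":[-0.0019, -0.0013, 0.155]}, {"aperture":0.3, "pos":[-0.0019, -0.0013, 0.155]}, {"aperture":0.3, "pos":[-0.0019, -0.0013, 0.155]}, {"aperture":0.3, "pos":[-0.0019, -0.0013, 0.155]}, {"aperture":0.3, "pos":[-0.0019, -0.0013, 0.155]}, {"aperture":0.3, "pos":[-0.0019, -0.0013, 0.155]}, {"aperture":0.3, "pos":[-0.0019, -0.0013, 0.155]}, {"aperture":0.3, "pos":[-0.0019, -0.0013, 0.155]}, {"aperture":0.3, "pos":[-0.0019, -0.0013, 0.155]}]'

```text
clock: 4.7
tool_pos: [523.7, -128.1, 6.9]
tcp_rot: [3.141, -0.0, 0.46]
wrist_force: [-0.8, 0.6, 5.2]
width: 0.5
gripper_force: 30.0
```

```bash
python3 -c "
from h import *
st();go((524,-129,110,.46),(469.2,-415.5,110,-.235),(469.2,-415.5,14,-.235))"
```

```text
t 4.7 p [ 523.7 -128.1    6.9] rot [ 3.141 -0.     0.46 ] w 0.5 g 30.00109300017357 F [-0.8  0.6  5.2]
wp (524, -129, 110, 0.46) d [-1.000e-01  1.000e+00 -1.031e+02] rv [ 0. -0. -0.]
wp (469.2, -415.5, 110, -0.235) d [-176.4  233.4 -103.1] rv [ 0.    -0.     0.695]
wp (469.2, -415.5, 14, -0.235) d [-176.4  233.4   -7.1] rv [ 0.    -0.     0.695]
```

Converted, 233 mm / 800 = 0.2913, 228 mm / 800 = 0.285, 0.695 rad / 3.1416 = 0.2212.

>>> nudge_tcp --offsets '[{"aperture":0.3, "pos":[0, 0, -0.0563]}, {"aperture":0.3, "pos":[0, 0, -0.1125]}, {"aperture":0.3, "pos":[-0.0125, 0.025, -0.13], "r":[0, 0, 0.0318]}, {"aperture":0.3, "pos":[-0.05, 0.0688, -0.13], "r":[0, 0, 0.07]}, {"aperture":0.3, "pos":[-0.0875, 0.1188, -0.13], "r":[0, 0, 0.1114]}, {"aperture":0.3, "pos":[-0.125, 0.1625, -0.13], "r":[0, 0, 0.1528]}, {"aperture":0.3, "pos":[-0.1625, 0.2125, -0.13], "r":[0, 0, 0.191]}, {"aperture":0.3, "pos":[-0.1938, 0.2563, -0.13], "r":[0, 0, 0.2212]}, {"aperture":0.3, "pos":[-0.215, 0.285, -0.13], "r":[0, 0, 0.2212]}, {"aperture":0.3, "pos":[-0.22, 0.2913, -0.13], "r":[0, 0, 0.2212]}, {"aperture":0.3, "pos":[-0.22, 0.2913, -0.13], "r":[0, 0, 0.2212]}, {"aperture":0.3, "pos":[-0.22, 0.2913, -0.13], "r":[0, 0, 0.2212]}, {"aperture":0.3, "pos":[-0.22, 0.2913, -0.13], "r":[0, 0, 0.2212]}]'

```text
clock: 6.0
tool_pos: [469.4, -413.4, 110.4]
tcp_rot: [-3.141, 0.001, -0.234]
wrist_force: [0.2, 0.8, -2.7]
width: 0.502
gripper_force: 30.0
```

```bash
python3 -c "
from h import *
st();go((469.2,-415.5,110,-.235),(469.2,-415.5,13.5,-.235));shot('wrist','w4')"
```

```text
t 6.0 p [ 469.4 -413.4  110.4] rot [-3.141e+00  1.000e-03 -2.340e-01] w 0.502 g 29.999458640813828 F [ 0.2  0.8 -2.7]
wp (469.2, -415.5, 110, -0.235) d [0.3 2.1 0.4] rv [-0.001  0.001  0.001]
wp (469.2, -415.5, 13.5, -0.235) d [ 0.4  2.1 96.9] rv [-0.001  0.001  0.001]
```

View pics/w4.png

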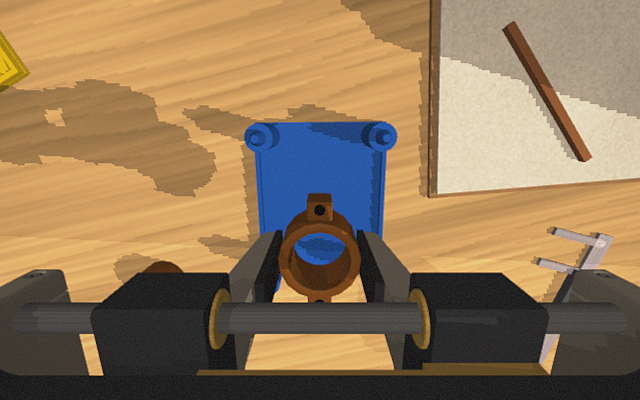

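The ring is held and the front studs are at (258,138) and (382,137). I'll check the tray's middle against them.

```bash
python3 - <<'E'
from h import *
w=shot('wrist'); F=[onplane(w,u,50) for u in((258,138),(382,137.5))]; d=F[0]-F[1]; y=np.arctan2(d[1],d[0])-np.pi/2
print(F,np.linalg.norm(d),y,(F[0]+F[1])/2-63*np.array([np.cos(y),np.sin(y),0]))
E
```

```text
[array([ 540.86945977, -382.69446589,   50.        ]), array([ 519.2080255 , -475.63472733,   50.        ])] 95.43117902677355 -0.22898062618032666 [ 468.68315078 -414.86454947   50.        ]
```

Converted, 96.5 mm / 800 = 0.1206, 90 mm / 800 = 0.1125.

>>> nudge_tcp --offsets '[{"aperture":0.3, "pos":[0.0004, 0.0023, 0.0563]}, {"aperture":0.3, "pos":[0.0004, 0.0023, 0.0938]}, {"aperture":0.3, "pos":[0.0004, 0.0023, 0.1125]}, {"aperture":0.3, "pos":[0.0004, 0.0023, 0.1206]}, {"aperture":0.3, "pos":[0.0004, 0.0023, 0.1206]}, {"aperture":0.3, "pos":[0.0004, 0.0023, 0.1206]}]'

```text
clock: 6.7
tool_pos: [469.9, -417.3, 15.2]
tcp_rot: [3.141, -0.002, -0.235]
wrist_force: [0.2, 0.2, -1.7]
width: 0.498
gripper_force: 30.0
```

>>> nudge_tcp --offsets '[{"aperture":0.62}, {"aperture":0.62}, {"aperture":0.62}, {"aperture":0.62, "pos":[0, 0, -0.0313]}, {"aperture":0.62, "pos":[0, 0, -0.075]}, {"aperture":0.8, "pos":[0, 0, -0.125]}, {"aperture":1, "pos":[0, 0, -0.125]}, {"aperture":1, "pos":[0, 0, -0.125]}, {"aperture":1, "pos":[0, 0, -0.125]}, {"aperture":1, "pos":[0, 0, -0.125]}]'

```text
clock: 7.7
tool_pos: [468.3, -416.1, 112.6]
tcp_rot: [-3.14, 0.002, -0.235]
wrist_force: [0.6, 0.5, -0.3]
width: 0.997
gripper_force: 0.0
```

```bash
python3 - <<'E'
from h import *
w=shot('wrist','w5');k=max(blobs(w,'bronze'),key=cv2.contourArea)
for k in blobs(w,'bronze')[:3]: print(cen(k),cv2.contourArea(k),onplane(w,cen(k),22))
st();go((423.5,-233.6,110,-.235))
E
```

```text
[319.85141527 203.77959689] 2290.5 [ 469.45348119 -417.56240594   22.        ]
[521.72481711  56.75708122] 888.5 [ 551.85051291 -605.72414231   22.        ]
[160.73847601 270.18814675] 531.5 [ 439.87829699 -249.56836624   22.        ]
t 7.75 p [ 468.4 -416.2  112.7] rot [-3.14e+00  2.00e-03 -2.35e-01] w 1.0 g 0.0 F [-0.   0.7 -0.1]
wp (423.5, -233.6, 110, -0.235) d [ -86.2 -167.1    3.1] rv [-0.001  0.002 -0.   ]
```

View pics/w5.png

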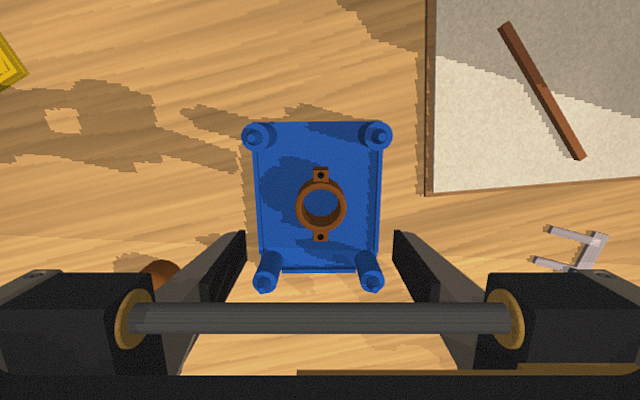

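The ring stands in the middle of the tray, with its bore at (321,205) among the four studs. Next is the cap.

Converted, -167 mm / 800 = -0.2088, -134 mm / 800 = -0.1675.

>>> nudge_tcp --offsets '[{"aperture":1, "pos":[-0.0288, -0.0563, 0.0038]}, {"aperture":1, "pos":[-0.0575, -0.1125, 0.0038]}, {"aperture":1, "pos":[-0.0863, -0.1675, 0.0038]}, {"aperture":1, "pos":[-0.1075, -0.2088, 0.0038]}, {"aperture":1, "pos":[-0.1075, -0.2088, 0.0038]}, {"aperture":1, "pos":[-0.1075, -0.2088, 0.0038]}, {"aperture":1, "pos":[-0.1075, -0.2088, 0.0038]}]'

```text
clock: 8.45
tool_pos: [425.0, -235.2, 111.0]
tcp_rot: [3.141, -0.001, -0.235]
wrist_force: [0.0, -0.6, -0.6]
width: 0.998
gripper_force: 0.0
```

```bash
python3 - <<'E'
from h import *
import pickle
w1=pickle.load(open('w1.pkl','rb')); w=shot('wrist')
B=blobs(w1,'bronze'); k1=min(B,key=lambda k:np.hypot(*(cen(k)-(384,195))))
k=min(blobs(w,'bronze'),key=lambda k:np.hypot(*(cen(k)-(320,210)))); print(cen(k),cv2.contourArea(k),onplane(w,cen(k),18),tri(w,cen(k),w1,cen(k1)))
st();p=onplane(w,cen(k),17);go((p[0],p[1],5,-.235))
E
```

```text
[317.4598338 206.5166205] 1805.0 [ 423.65920805 -233.87645169   18.        ] (array([ 423.44656324, -233.70760473,   15.98945343]), np.float64(0.6521586510736506))
t 8.5 p [ 424.9 -235.3  111. ] rot [ 3.141 -0.    -0.236] w 1.004 g 0.0 F [ 0.1  0.2 -0. ]
wp (np.float64(423.3862145587297), np.float64(-233.8061946930382), 5, -0.235) d [ -1.9  -1.2 106. ] rv [ 0.    -0.    -0.001]
```

Converted, 106 mm / 800 = 0.1325, 98 mm / 800 = 0.1225.

>>> nudge_tcp --offsets '[{"aperture":1, "pos":[-0.0019, -0.0013, 0.0563]}, {"aperture":1, "pos":[-0.0019, -0.0013, 0.1]}, {"aperture":1, "pos":[-0.0019, -0.0013, 0.1225]}, {"aperture":1, "pos":[-0.0019, -0.0013, 0.1325]}, {"aperture":1, "pos":[-0.0019, -0.0013, 0.1325]}, {"aperture":0.3, "pos":[-0.0019, -0.0013, 0.1325]}, {"aperture":0.3, "pos":[-0.0019, -0.0013, 0.1325]}, {"aperture":0.3, "pos":[-0.0019, -0.0013, 0.1325]}, {"aperture":0.3, "pos":[-0.0019, -0.0013, 0.1325]}, {"aperture":0.3, "pos":[-0.0019, -0.0013, 0.1325]}, {"aperture":0.3, "pos":[-0.0019, -0.0013, 0.1325]}, {"aperture":0.3, "pos":[-0.0019, -0.0013, 0.1325]}, {"aperture":0.3, "pos":[-0.0019, -0.0013, 0.1325]}]'

```text
clock: 9.8
tool_pos: [423.2, -233.0, 5.3]
tcp_rot: [3.142, -0.0, -0.235]
wrist_force: [-1.4, 0.8, 3.9]
width: 0.466
gripper_force: 30.0
```

```bash
python3 -c "
from h import *
st();go((423.5,-234,120,-.235),(491.3,411.8,120,.515))"
```

```text
t 9.8 p [ 423.2 -233.     5.3] rot [ 3.142 -0.    -0.235] w 0.466 g 30.0009034993127 F [-1.4  0.8  3.9]
wp (423.5, -234, 120, -0.235) d [   0.5    0.9 -114.7] rv [ 0. -0. -0.]
wp (491.3, 411.8, 120, 0.515) d [ -84.  -642.9 -114.8] rv [ 0.   -0.   -0.75]
```

The width reads 42.9 mm where 44 is expected, so the pads may be touching the dome. I'll regrip 3 mm lower.

Converted, 3 mm / 800 = 0.0038.

>>> nudge_tcp --offsets '[{"aperture":0.7}, {"aperture":0.7}, {"aperture":0.7}, {"aperture":0.7, "pos":[0, 0, 0.0038]}, {"aperture":0.7, "pos":[0, 0, 0.0038]}, {"aperture":0.3, "pos":[0, 0, 0.0038]}, {"aperture":0.3, "pos":[0, 0, 0.0038]}, {"aperture":0.3, "pos":[0, 0, 0.0038]}, {"aperture":0.3, "pos":[0, 0, 0.0038]}, {"aperture":0.3, "pos":[0, 0, 0.0038]}, {"aperture":0.3, "pos":[0, 0, 0.0038]}]'

```text
clock: 10.9
tool_pos: [423.1, -233.0, 2.1]
tcp_rot: [3.142, -0.0, -0.235]
wrist_force: [-0.4, 0.2, -0.9]
width: 0.47
gripper_force: 30.0
```

```bash
python3 -c "
from h import *
st();go((423.5,-234,120,-.235),(491.3,411.8,120,.515))"
```

```text
t 10.9 p [ 423.1 -233.     2.1] rot [ 3.142 -0.    -0.235] w 0.47 g 29.999875486828387 F [-0.4  0.2 -0.9]
wp (423.5, -234, 120, -0.235) d [   0.6    0.9 -117.9] rv [ 0. -0. -0.]
wp (491.3, 411.8, 120, 0.515) d [ -84.  -642.9 -117.9] rv [ 0.   -0.   -0.75]
```

Converted, -643 mm / 800 = -0.8038, -118 mm / 800 = -0.1475, -0.75 rad / 3.1416 = -0.2387.

>>> nudge_tcp --offsets '[{"aperture":0.3, "pos":[0, 0, -0.05]}, {"aperture":0.3, "pos":[0, 0, -0.1]}, {"aperture":0.3, "pos":[0, -0.025, -0.1475]}, {"aperture":0.3, "pos":[-0.0063, -0.075, -0.1475]}, {"aperture":0.3, "pos":[-0.015, -0.1313, -0.1475], "r":[0, 0, -0.0318]}, {"aperture":0.3, "pos":[-0.025, -0.1875, -0.1475], "r":[0, 0, -0.0637]}, {"aperture":0.3, "pos":[-0.0313, -0.2438, -0.1475], "r":[0, 0, -0.0955]}, {"aperture":0.3, "pos":[-0.0375, -0.3, -0.1475], "r":[0, 0, -0.1273]}, {"aperture":0.3, "pos":[-0.045, -0.3563, -0.1475], "r":[0, 0, -0.1592]}, {"aperture":0.3, "pos":[-0.0525, -0.4125, -0.1475], "r":[0, 0, -0.191]}, {"aperture":0.3, "pos":[-0.06, -0.4688, -0.1475], "r":[0, 0, -0.2228]}, {"aperture":0.3, "pos":[-0.0675, -0.525, -0.1475], "r":[0, 0, -0.2387]}, {"aperture":0.3, "pos":[-0.075, -0.5813, -0.1475], "r":[0, 0, -0.2387]}, {"aperture":0.3, "pos":[-0.0825, -0.6375, -0.1475], "r":[0, 0, -0.2387]}, {"aperture":0.3, "pos":[-0.09, -0.6938, -0.1475], "r":[0, 0, -0.2387]}, {"aperture":0.3, "pos":[-0.0975, -0.75, -0.1475], "r":[0, 0, -0.2387]}, {"aperture":0.3, "pos":[-0.1025, -0.7875, -0.1475], "r":[0, 0, -0.2387]}, {"aperture":0.3, "pos":[-0.105, -0.8038, -0.1475], "r":[0, 0, -0.2387]}, {"aperture":0.3, "pos":[-0.105, -0.8038, -0.1475], "r":[0, 0, -0.2387]}, {"aperture":0.3, "pos":[-0.105, -0.8038, -0.1475], "r":[0, 0, -0.2387]}]'

```text
clock: 12.9
tool_pos: [490.7, 410.4, 119.5]
tcp_rot: [3.141, 0.002, 0.515]
wrist_force: [0.9, 0.4, -1.3]
width: 0.471
gripper_force: 30.0
```

```bash
python3 - <<'E'
from h import *
w=shot('wrist','w6');k=max(blobs(w,'red'),key=cv2.contourArea)
for k in blobs(w,'red',300)[:2]:
    q=quad(k);print(cen(k),cv2.contourArea(k),q.tolist(),[np.round(onplane(w,u,12),1).tolist() for u in q])
st();go((491.3,411.8,120,.515),(491.3,411.8,9,.515))
E
```

```text
[318.15434484 186.45463078] 7635.5 [[420.0, 231.0], [284.0, 235.0], [247.0, 200.0], [318.0, 126.0]] [[513.2, 305.9, 12.0], [441.8, 423.3, 12.0], [456.4, 471.9, 12.0], [551.7, 445.9, 12.0]]
[ 16.97567222 269.21852326] 390.5 [[35.0, 268.0], [7.0, 283.0], [0.0, 264.0], [32.0, 258.0]] [[281.2, 632.3, 12.0], [249.1, 653.4, 12.0], [267.8, 665.2, 12.0], [291.0, 638.1, 12.0]]
t 12.95 p [490.8 410.1 119.7] rot [3.141e+00 2.000e-03 5.140e-01] w 0.47 g 29.999451051698998 F [-0.9 -1.1 -2. ]
wp (491.3, 411.8, 120, 0.515) d [ 1.2 -1.2 -0.3] rv [ 0.001  0.002 -0.001]
wp (491.3, 411.8, 9, 0.515) d [  1.4  -1.3 110.7] rv [ 0.001  0.002 -0.001]
```

View pics/w6.png

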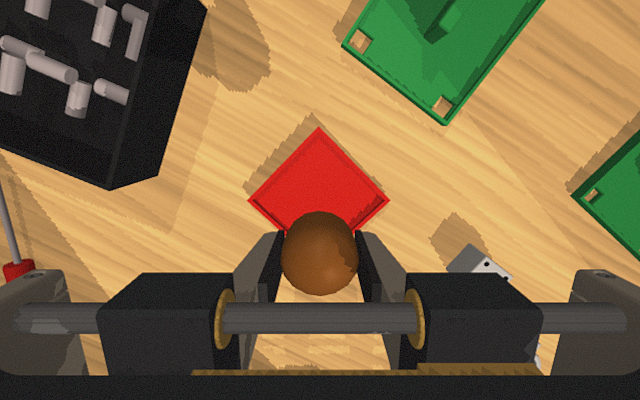

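The cap is held above the red dish. The dish's left corner is at (247,200), its top at (318,126) and its right at (389,200), so its centre is near (491,411).

Converted, 111 mm / 800 = 0.1388, 109 mm / 800 = 0.1363.

>>> nudge_tcp --offsets '[{"aperture":0.3, "pos":[0.0008, -0.0009, 0.0563]}, {"aperture":0.3, "pos":[0.0008, -0.0009, 0.1]}, {"aperture":0.3, "pos":[0.0008, -0.0009, 0.125]}, {"aperture":0.3, "pos":[0.0008, -0.0009, 0.1363]}, {"aperture":0.3, "pos":[0.0008, -0.0009, 0.1388]}, {"aperture":0.3, "pos":[0.0008, -0.0009, 0.1388]}, {"aperture":0.3, "pos":[0.0008, -0.0009, 0.1388]}]'

```text
clock: 13.65
tool_pos: [492.3, 413.2, 10.5]
tcp_rot: [-3.141, -0.002, 0.515]
wrist_force: [-0.4, 0.5, -2.5]
width: 0.469
gripper_force: 30.0
```

>>> nudge_tcp --offsets '[{"aperture":0.6}, {"aperture":0.6}, {"aperture":0.6}, {"aperture":0.6, "pos":[0, 0, -0.0313]}, {"aperture":0.6, "pos":[0, 0, -0.075]}, {"aperture":1, "pos":[0, 0, -0.125]}, {"aperture":1, "pos":[0, 0, -0.1375]}, {"aperture":1, "pos":[0, 0, -0.1375]}, {"aperture":1, "pos":[0, 0, -0.1375]}, {"aperture":1, "pos":[0, 0, -0.1375]}]'

```text
clock: 14.65
tool_pos: [490.5, 412.0, 117.3]
tcp_rot: [3.141, 0.003, 0.515]
wrist_force: [0.3, -0.8, -0.9]
width: 0.99
gripper_force: 0.0
```

```bash
python3 - <<'E'
from h import *
w=shot('wrist','w7')
for k in blobs(w,'bronze')[:3]: print(cen(k),cv2.contourArea(k),onplane(w,cen(k),23))
st();go((425.5,-49,110,.7))
w1=__import__('pickle').load(open('w1.pkl','rb'))
g=cv2.cvtColor(w1['pixels'],cv2.COLOR_RGB2GRAY)[170:220,225:285]
m=(g<28).astype(np.uint8);cs,_=cv2.findContours(m,0,1);print([(cen(k)+[225,170]).round(1).tolist()+[cv2.contourArea(k)] for k in cs if cv2.contourArea(k)>0])
E
```

```text
[319.00479008 201.57180426] 1774.5 [492.57274828 413.02730154  23.        ]
[594.5579776  368.31728731] 550.5 [476.65544871  53.29459053  23.        ]
[538.32676519 368.33661741] 406.0 [445.95887503 107.53515039  23.        ]
t 14.7 p [490.6 412.1 117.3] rot [3.141e+00 3.000e-03 5.150e-01] w 0.998 g 0.0 F [0.1 0.  0.5]
wp (425.5, -49, 110, 0.7) d [-283.7  369.3    8.3] rv [ 0.     0.003 -0.185]
[[250.5, 209.5, 1.0], [264.4, 197.8, 1.5], [237.5, 195.5, 1.0], [251.3, 196.7, 93.5], [251.5, 183.5, 1.0]]
```

Converted, 369 mm / 800 = 0.4613, 360 mm / 800 = 0.45, -0.2 rad / 3.1416 = -0.0637.

>>> nudge_tcp --offsets '[{"aperture":1, "pos":[-0.035, 0.045, 0.005], "r":[0, 0, -0.0318]}, {"aperture":1, "pos":[-0.0713, 0.0925, 0.01], "r":[0, 0, -0.0637]}, {"aperture":1, "pos":[-0.1063, 0.1388, 0.01], "r":[0, 0, -0.0637]}, {"aperture":1, "pos":[-0.1413, 0.185, 0.01], "r":[0, 0, -0.0637]}, {"aperture":1, "pos":[-0.1775, 0.2313, 0.01], "r":[0, 0, -0.0637]}, {"aperture":1, "pos":[-0.2125, 0.2775, 0.01], "r":[0, 0, -0.0637]}, {"aperture":1, "pos":[-0.2475, 0.3225, 0.01], "r":[0, 0, -0.0637]}, {"aperture":1, "pos":[-0.2838, 0.3688, 0.01], "r":[0, 0, -0.0637]}, {"aperture":1, "pos":[-0.3188, 0.415, 0.01], "r":[0, 0, -0.0637]}, {"aperture":1, "pos":[-0.345, 0.45, 0.01], "r":[0, 0, -0.0637]}, {"aperture":1, "pos":[-0.355, 0.4613, 0.01], "r":[0, 0, -0.0637]}, {"aperture":1, "pos":[-0.355, 0.4613, 0.01], "r":[0, 0, -0.0637]}, {"aperture":1, "pos":[-0.355, 0.4613, 0.01], "r":[0, 0, -0.0637]}, {"aperture":1, "pos":[-0.355, 0.4613, 0.01], "r":[0, 0, -0.0637]}]'

```text
clock: 16.1
tool_pos: [426.1, -47.0, 110.9]
tcp_rot: [-3.141, 0.0, 0.716]
wrist_force: [0.1, 1.4, 0.1]
width: 1.002
gripper_force: 0.0
```

```bash
python3 - <<'E'
from h import *
st();w=shot('wrist','w8');g=cv2.cvtColor(w['pixels'],cv2.COLOR_RGB2GRAY)[165:235,275:365]
m=(g<32).astype(np.uint8);cs,_=cv2.findContours(m,0,1);print([(cen(k)+[275,165]).round(1).tolist()+[cv2.contourArea(k)] for k in cs if cv2.contourArea(k)>0.5])
k=min(blobs(w,'bronze'),key=lambda k:np.hypot(*(cen(k)-(320,205)))); print(cen(k),cv2.contourArea(k),cv2.minAreaRect(k))
cv2.imwrite('pics/w8c.png',cv2.resize(w['pixels'][140:260,240:400,::-1],None,fx=4,fy=4))
E
```

```text
t 16.1 p [426.1 -47.  110.9] rot [-3.141  0.     0.716] w 1.002 g 0.0 F [0.1 1.4 0.1]
[[335.2, 225.4, 9.5], [306.0, 224.7, 11.0], [320.8, 211.1, 258.0], [336.2, 197.0, 12.0], [306.4, 196.6, 8.5]]
[320.54211332 206.37425557] 1959.0 ((320.5, 206.0), (48.0, 43.0), 90.0)
```

View pics/w8c.png

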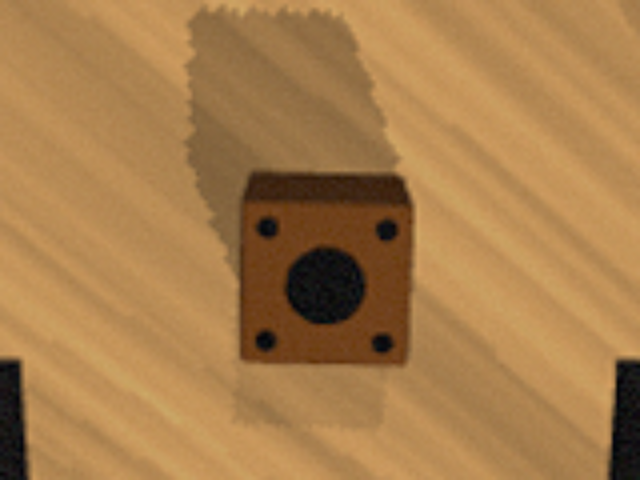

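The block is square to the gripper, with its bore at (320.8,211) and the four dots around it.

```bash
python3 - <<'E'
from h import *
import pickle
w1=pickle.load(open('w1.pkl','rb'));w=shot('wrist')
p=onplane(w,(320.8,211.1),34);print(p,tri(w,(320.8,211.1),w1,(251.3,196.7)))
go((p[0],p[1],8,.70))
E
```

```text
[425.94378277 -49.22693123  34.        ] (array([425.77048123, -49.35296688,  33.39457733]), np.float64(0.0758639137473335))
wp (np.float64(425.943782766701), np.float64(-49.2269312289137), 8, 0.7) d [ -1.5   1.5 103. ] rv [-0.     0.     0.017]
```

Converted, 103 mm / 800 = 0.1288, 96 mm / 800 = 0.12, 0.017 rad / 3.1416 = 0.0054.

>>> nudge_tcp --offsets '[{"aperture":1, "pos":[-0.0019, 0.0019, 0.0563], "r":[0, 0, 0.0054]}, {"aperture":1, "pos":[-0.0019, 0.0019, 0.1], "r":[0, 0, 0.0054]}, {"aperture":1, "pos":[-0.0019, 0.0019, 0.12], "r":[0, 0, 0.0054]}, {"aperture":1, "pos":[-0.0019, 0.0019, 0.1288], "r":[0, 0, 0.0054]}, {"aperture":1, "pos":[-0.0019, 0.0019, 0.1288], "r":[0, 0, 0.0054]}, {"aperture":0.2, "pos":[-0.0019, 0.0019, 0.1288], "r":[0, 0, 0.0054]}, {"aperture":0.2, "pos":[-0.0019, 0.0019, 0.1288], "r":[0, 0, 0.0054]}, {"aperture":0.2, "pos":[-0.0019, 0.0019, 0.1288], "r":[0, 0, 0.0054]}, {"aperture":0.2, "pos":[-0.0019, 0.0019, 0.1288], "r":[0, 0, 0.0054]}, {"aperture":0.2, "pos":[-0.0019, 0.0019, 0.1288], "r":[0, 0, 0.0054]}, {"aperture":0.2, "pos":[-0.0019, 0.0019, 0.1288], "r":[0, 0, 0.0054]}, {"aperture":0.2, "pos":[-0.0019, 0.0019, 0.1288], "r":[0, 0, 0.0054]}, {"aperture":0.2, "pos":[-0.0019, 0.0019, 0.1288], "r":[0, 0, 0.0054]}]'

```text
clock: 17.5
tool_pos: [425.7, -50.3, 8.1]
tcp_rot: [-3.141, 0.0, 0.698]
wrist_force: [-0.6, 0.0, 2.8]
width: 0.413
gripper_force: 30.0
```

```bash
python3 -c "
from h import *
st();go((426,-49,120,.7),(678.3,-132.3,120,.23))"
```

```text
t 17.5 p [425.7 -50.3   8.1] rot [-3.141  0.     0.698] w 0.413 g 30.00041037797928 F [-0.6  0.   2.8]
wp (426, -49, 120, 0.7) d [   1.1   -0.8 -111.9] rv [-0.     0.    -0.002]
wp (678.3, -132.3, 120, 0.23) d [ 140.9  225.1 -111.9] rv [-0.     0.     0.468]
```

Converted, 225 mm / 800 = 0.2813, 208 mm / 800 = 0.26, 0.468 rad / 3.1416 = 0.149.

>>> nudge_tcp --offsets '[{"aperture":0.2, "pos":[0, 0, -0.0563]}, {"aperture":0.2, "pos":[0, 0, -0.1125]}, {"aperture":0.2, "pos":[0.015, 0.025, -0.14], "r":[0, 0, 0.0159]}, {"aperture":0.2, "pos":[0.045, 0.0725, -0.14], "r":[0, 0, 0.0477]}, {"aperture":0.2, "pos":[0.075, 0.12, -0.14], "r":[0, 0, 0.0796]}, {"aperture":0.2, "pos":[0.105, 0.1675, -0.14], "r":[0, 0, 0.1114]}, {"aperture":0.2, "pos":[0.135, 0.215, -0.14], "r":[0, 0, 0.149]}, {"aperture":0.2, "pos":[0.1625, 0.26, -0.14], "r":[0, 0, 0.149]}, {"aperture":0.2, "pos":[0.1763, 0.2813, -0.14], "r":[0, 0, 0.149]}, {"aperture":0.2, "pos":[0.1763, 0.2813, -0.14], "r":[0, 0, 0.149]}, {"aperture":0.2, "pos":[0.1763, 0.2813, -0.14], "r":[0, 0, 0.149]}, {"aperture":0.2, "pos":[0.1763, 0.2813, -0.14], "r":[0, 0, 0.149]}, {"aperture":0.2, "pos":[0.1763, 0.2813, -0.14], "r":[0, 0, 0.149]}]'

```text
clock: 18.8
tool_pos: [677.3, -131.7, 120.1]
tcp_rot: [-3.141, 0.001, 0.23]
wrist_force: [0.3, 0.1, -2.8]
width: 0.413
gripper_force: 30.0
```

```bash
python3 - <<'E'
from h import *
w=shot('wrist','w9')
for k in blobs(w,'yellow',300)[:2]:
    q=quad(k);print(cen(k),cv2.contourArea(k),q.tolist(),[np.round(onplane(w,u,12),1).tolist() for u in q])
st();go((678.3,-132.3,15,.23))
E
```

```text
[319.70783684 182.54348912] 7007.5 [[369.0, 232.0], [270.0, 231.0], [267.0, 148.0], [373.0, 146.0]] [[656.8, -188.7, 12.0], [634.9, -91.1, 12.0], [715.6, -72.9, 12.0], [740.1, -169.1, 12.0]]
t 18.85 p [ 677.5 -131.8  120.3] rot [-3.141  0.     0.23 ] w 0.408 g 29.99916583299637 F [ 0.6  0.5 -2.7]
wp (678.3, -132.3, 15, 0.23) d [  0.7   0.7 105.3] rv [-0.  0.  0.]
```

View pics/w9.png

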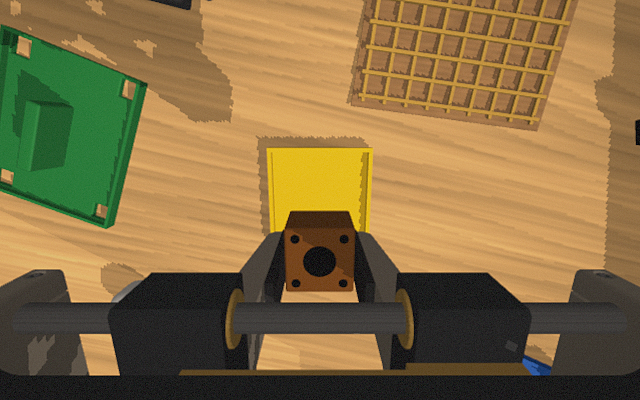

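The block is held above the yellow dish. The dish's front corners are at (267,148) and (373,147), which puts its centre near (679,-132). Lowering.

Units first: shifts go in shares of 800 mm and turns go in shares of pi rad. So 105.5 mm / 800 = 0.1319, 97 mm / 800 = 0.1213.

>>> nudge_tcp --offsets '[{"aperture":0.2, "pos":[0.0013, 0.0009, 0.0563]}, {"aperture":0.2, "pos":[0.0013, 0.0009, 0.1]}, {"aperture":0.2, "pos":[0.0013, 0.0009, 0.1213]}, {"aperture":0.2, "pos":[0.0013, 0.0009, 0.1319]}, {"aperture":0.2, "pos":[0.0013, 0.0009, 0.1319]}, {"aperture":0.2, "pos":[0.0013, 0.0009, 0.1319]}, {"aperture":0.2, "pos":[0.0013, 0.0009, 0.1319]}]'

```text
clock: 19.55
tool_pos: [680.5, -132.8, 15.9]
tcp_rot: [3.141, -0.002, 0.23]
wrist_force: [0.1, 0.7, -2.2]
width: 0.408
gripper_force: 30.0
```

>>> nudge_tcp --offsets '[{"aperture":0.55}, {"aperture":0.55}, {"aperture":0.55}, {"aperture":0.55, "pos":[0, 0, -0.0313]}, {"aperture":0.55, "pos":[0, 0, -0.075]}, {"aperture":1, "pos":[0, 0, -0.125]}, {"aperture":1, "pos":[0, 0, -0.1313]}, {"aperture":1, "pos":[0, 0, -0.1313]}, {"aperture":1, "pos":[0, 0, -0.1313]}, {"aperture":1, "pos":[0, 0, -0.1313]}]'

```text
clock: 20.55
tool_pos: [678.5, -132.4, 117.8]
tcp_rot: [-3.14, 0.002, 0.23]
wrist_force: [0.2, 0.2, 0.2]
width: 0.967
gripper_force: 0.0
```

```bash
python3 - <<'E'
from h import *
w=shot('wrist','w10')
for k in blobs(w,'bronze')[:2]: print(cen(k),cv2.contourArea(k),onplane(w,cen(k),24))
for k in blobs(w,'yellow',300)[:1]:
    q=quad(k);Q=np.array([onplane(w,u,12) for u in q]);print(Q.round(1).tolist(),Q.mean(0))
st();go((655,110,180,-.16))
E
```

```text
[320.11021215 202.19219705] 1854.0 [ 680.55011999 -133.1268205    24.        ]
[605.41762452 368.90613027] 174.0 [ 567.0856585  -483.36680447   24.        ]
[[739.2, -168.9, 12.0], [642.3, -191.2, 12.0], [619.8, -95.1, 12.0], [716.5, -72.1, 12.0]] [ 679.43145529 -131.81045176   12.        ]
t 20.6 p [ 678.5 -132.4  117.9] rot [-3.14e+00  2.00e-03  2.30e-01] w 0.992 g 0.0 F [-0.8 -0.7  0. ]
wp (655, 110, 180, -0.16) d [  32.2 -241.4  -62. ] rv [-0.001  0.003  0.39 ]
```

Converted, -243 mm / 800 = -0.3038, -210 mm / 800 = -0.2625, 0.39 rad / 3.1416 = 0.1241.

>>> nudge_tcp --offsets '[{"aperture":1, "pos":[0.01, -0.0375, -0.05], "r":[0, 0, 0.0318]}, {"aperture":1, "pos":[0.025, -0.0938, -0.0775], "r":[0, 0, 0.0637]}, {"aperture":1, "pos":[0.04, -0.15, -0.0775], "r":[0, 0, 0.0955]}, {"aperture":1, "pos":[0.055, -0.2063, -0.0775], "r":[0, 0, 0.1241]}, {"aperture":1, "pos":[0.0675, -0.2625, -0.0775], "r":[0, 0, 0.1241]}, {"aperture":1, "pos":[0.0775, -0.3038, -0.0775], "r":[0, 0, 0.1241]}, {"aperture":1, "pos":[0.0775, -0.3038, -0.0775], "r":[0, 0, 0.1241]}, {"aperture":1, "pos":[0.0775, -0.3038, -0.0775], "r":[0, 0, 0.1241]}, {"aperture":1, "pos":[0.0775, -0.3038, -0.0775], "r":[0, 0, 0.1241]}, {"aperture":1, "pos":[0.0775, -0.3038, -0.0775], "r":[0, 0, 0.1241]}]'

```text
clock: 21.6
tool_pos: [684.5, 116.7, 181.3]
tcp_rot: [3.141, 0.0, -0.162]
wrist_force: [-0.3, -0.2, 0.2]
width: 1.0
gripper_force: 0.0
```

```bash
python3 - <<'E'
from h import *
st();w=shot('wrist','w11')
for k in blobs(w,'green',300)[:2]:
    q=quad(k);Q=np.array([onplane(w,u,10) for u in q]);print(q.tolist(),Q.round(1).tolist(),Q.mean(0))
E
```

```text
t 21.6 p [684.5 116.7 181.3] rot [ 3.141  0.    -0.162] w 1.0 g 0.0 F [-0.3 -0.2  0.2]
[[370.0, 124.0], [365.0, 247.0], [270.0, 247.0], [264.0, 124.0]] [[747.0, 47.8, 10.0], [599.3, 71.3, 10.0], [618.5, 189.4, 10.0], [766.1, 165.6, 10.0]] [682.72494641 118.52038062  10.        ]
[[159.0, 272.0], [60.0, 273.0], [24.0, 161.0], [132.0, 153.0]] [[607.4, 337.6, 10.0], [626.5, 464.0, 10.0], [770.1, 449.4, 10.0], [758.9, 322.7, 10.0]] [690.72483515 393.43765878  10.        ]
```

View pics/w11.png

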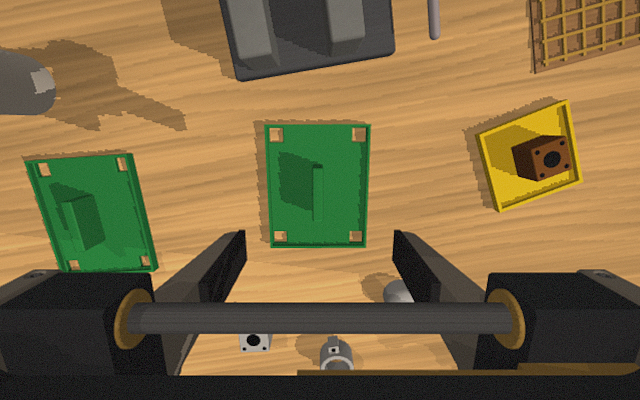

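The green tray meant is the middle one (r≈693; the other is at 797). Its outline runs from (264,124) to (370,247), measures 149.6 x 119.6 mm and has a yaw of -0.16, and its fin top is at about (318,193). For the fit I'll enlarge the four studs in the w5 picture.

```bash
python3 - <<'E'
from h import *
im=cv2.imread('pics/w5.png')
f=lambda x,y:cv2.resize(im[y:y+46,x:x+64],None,fx=6,fy=6,interpolation=cv2.INTER_CUBIC)
cv2.imwrite('pics/posts.png',np.vstack([np.hstack([f(225,114),f(350,114)]),np.hstack([f(235,250),f(345,250)])]))
w=shot('wrist');g=cv2.cvtColor(w['pixels'],cv2.COLOR_RGB2HSV)[:,:,2][150:235,300:335]
print([onplane(w,u,42).round(1).tolist() for u in((318,165),(318,221))])
E
```

```text
[[715.1, 112.3, 42.0], [653.5, 122.4, 42.0]]
```

View pics/posts.png

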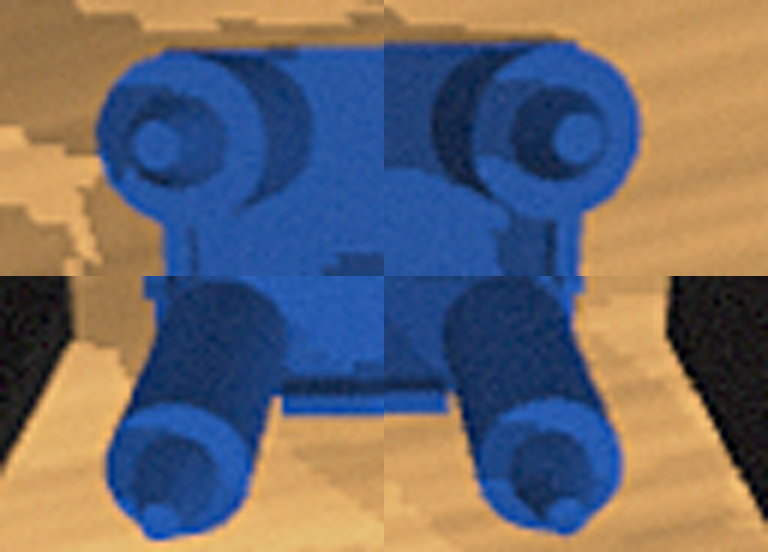

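The enlargement gives each stud's tip and shoulder centre, which I'll turn into points using the hand-camera offset.

```bash
python3 - <<'E'
from h import *
import pickle
np.set_printoptions(precision=2,suppress=True)
c=shot('wrist'); s=env.observe()
def W(c): 
    M=np.eye(4);M[:3,:3]=R.from_rotvec(np.ravel(c['rvec'])).as_matrix();M[:3,3]=np.ravel(c['tvec']);return M
def T(p,r):
    M=np.eye(4);M[:3,:3]=R.from_euler('xyz',r).as_matrix();M[:3,3]=p;return M
X=W(c)@T(s['tool_pos'],s['tcp_rot'])  # tool->cam
M=X@np.linalg.inv(T([468.4,-416.2,112.7],[-3.140,.002,-.235]))
w5=dict(intrinsics=c['intrinsics'],rvec=R.from_matrix(M[:3,:3]).as_rotvec(),tvec=M[:3,3])
w1=pickle.load(open('w1.pkl','rb'))
tp=[(251.2,138.2),(382.7,136.8),(261.3,290.7),(375.7,289.8)]; sh=[(255.5,136.2),(378.7,135.7),(264.75,282),(372.8,281.6)]
t1=[(529,106.75),(603.5,125),(486.25,206),(558.75,224)]; s1=[(519.25,106.75),(592.5,125.5),(480,205.5),(548.75,220.25)]
for U,V,z in((tp,t1,64),(sh,s1,50)):
    P=np.array([onplane(w5,u,z) for u in U]); n=np.linalg.norm; d=P[0]-P[2]+P[1]-P[3]; e=P[0]-P[1]+P[2]-P[3]
    print(z,P.mean(0),n(P[0]-P[1]),n(P[2]-P[3]),n(P[0]-P[2]),n(P[1]-P[3]),'yaw',np.arctan2(d[1],d[0]),np.arctan2(e[1],e[0])-np.pi/2)
    print('  tri z',[tri(w5,u,w1,v)[0][2].round(1) for u,v in zip(U,V)])
go((683,118.5,60,-.16),(683,118.5,12,-.16))
E
```

```text
64 [ 468.81 -415.84   64.  ] 95.92675299133323 96.30718648726317 125.57413628334868 125.67719134893532 yaw -0.22582039181394586 -0.22441171926725034
  tri z [np.float64(66.2), np.float64(64.4), np.float64(63.2), np.float64(65.6)]
50 [ 468.93 -416.     50.  ] 95.5000054986682 95.97270883900867 126.42247633045943 126.36700644214521 yaw -0.22435493004514434 -0.23001218213684416
  tri z [np.float64(49.4), np.float64(50.2), np.float64(47.9), np.float64(49.7)]
wp (683, 118.5, 60, -0.16) d [ -1.8  -1.2 121.5] rv [ 0.  0. -0.]
wp (683, 118.5, 12, -0.16) d [ -1.8  -1.2 169.5] rv [ 0.  0. -0.]
```

Converted, 168 mm / 800 = 0.21, 160 mm / 800 = 0.2.

>>> nudge_tcp --offsets '[{"aperture":0.4, "pos":[-0.0019, -0.0015, 0.05]}, {"aperture":0.4, "pos":[-0.0019, -0.0015, 0.1063]}, {"aperture":0.4, "pos":[-0.0019, -0.0015, 0.1375]}, {"aperture":0.4, "pos":[-0.0019, -0.0015, 0.1375]}, {"aperture":0.4, "pos":[-0.0019, -0.0015, 0.1375]}, {"aperture":0.4, "pos":[-0.0019, -0.0015, 0.175]}, {"aperture":0.4, "pos":[-0.0019, -0.0015, 0.2]}, {"aperture":0.4, "pos":[-0.0019, -0.0015, 0.21]}, {"aperture":0.4, "pos":[-0.0019, -0.0015, 0.21]}, {"aperture":0.4, "pos":[-0.0019, -0.0015, 0.21]}]'

```text
clock: 22.75
tool_pos: [684.6, 119.7, 15.4]
tcp_rot: [-3.141, -0.002, -0.16]
wrist_force: [0.3, -0.2, -0.1]
width: 0.397
gripper_force: 0.0
```

>>> nudge_tcp --offsets '[{"aperture":0}, {"aperture":0}, {"aperture":0}, {"aperture":0}, {"aperture":0}, {"aperture":0}, {"aperture":0}]'

```text
clock: 23.45
tool_pos: [683.6, 119.5, 14.2]
tcp_rot: [-3.142, -0.001, -0.16]
wrist_force: [-1.3, -0.8, 5.9]
width: 0.131
gripper_force: 30.0
```

```bash
python3 - <<'E'
from h import *
st();w=shot('wrist','w12')
for k in blobs(w,'green',300)[:1]:
    q=quad(k);print(q.tolist(),[onplane(w,u,12).round(1).tolist() for u in q])
E
```

```text
t 23.45 p [683.6 119.5  14.2] rot [-3.142e+00 -1.000e-03 -1.600e-01] w 0.131 g 30.001231133937836 F [-1.3 -0.8  5.9]
[[405.0, 338.0], [227.0, 272.0], [214.0, 122.0], [425.0, 120.0]] [[603.9, 71.3, 12.0], [673.0, 181.4, 12.0], [765.8, 166.2, 12.0], [747.9, 47.9, 12.0]]
```

The fin is gripped (12 mm). Lifting.

Converted, -106 mm / 800 = -0.1325, -85 mm / 800 = -0.1063.

>>> nudge_tcp --offsets '[{"aperture":0, "pos":[0, 0, -0.025]}, {"aperture":0, "pos":[0, 0, -0.0625]}, {"aperture":0, "pos":[0, 0, -0.1063]}, {"aperture":0, "pos":[0, 0, -0.1325]}, {"aperture":0, "pos":[0, 0, -0.1325]}, {"aperture":0, "pos":[0, 0, -0.1325]}, {"aperture":0, "pos":[0, 0, -0.1325]}]'

```text
clock: 24.2
tool_pos: [681.8, 119.3, 117.4]
tcp_rot: [3.141, 0.003, -0.16]
wrist_force: [0.6, 0.1, -3.8]
width: 0.13
gripper_force: 30.0
```

```bash
python3 - <<'E'
from h import *
st();w=shot('wrist','w12')
z=env.observe()['tool_pos'][2]-14.2+12
for k in blobs(w,'green',300)[:1]:
    q=quad(k);print(q.tolist(),[onplane(w,u,z).round(1).tolist() for u in q])
go((468.9,-415.9,120,-.228))
E
```

```text
t 24.2 p [681.8 119.3 117.4] rot [ 3.141e+00  3.000e-03 -1.600e-01] w 0.13 g 29.99928653240204 F [ 0.6  0.1 -3.8]
[[424.0, 122.0], [411.0, 273.0], [233.0, 338.0], [214.0, 122.0]] [[745.2, 48.4, 115.1], [651.4, 63.0, 115.1], [621.0, 189.4, 115.1], [764.1, 165.9, 115.1]]
wp (468.9, -415.9, 120, -0.228) d [-124.9  562.4   -1.7] rv [0.001 0.003 0.068]
```

Converted, 562 mm / 800 = 0.7025, -124 mm / 800 = -0.155, 0.068 rad / 3.1416 = 0.0216.

>>> nudge_tcp --offsets '[{"aperture":0, "pos":[-0.0063, 0.025, 0]}, {"aperture":0, "pos":[-0.0163, 0.075, 0]}, {"aperture":0, "pos":[-0.0275, 0.125, 0]}, {"aperture":0, "pos":[-0.0388, 0.175, 0], "r":[0, 0, 0.0032]}, {"aperture":0, "pos":[-0.05, 0.2275, 0], "r":[0, 0, 0.0064]}, {"aperture":0, "pos":[-0.0613, 0.28, 0], "r":[0, 0, 0.0095]}, {"aperture":0, "pos":[-0.0725, 0.3325, 0], "r":[0, 0, 0.0127]}, {"aperture":0, "pos":[-0.085, 0.385, 0], "r":[0, 0, 0.0159]}, {"aperture":0, "pos":[-0.0963, 0.4375, 0], "r":[0, 0, 0.0191]}, {"aperture":0, "pos":[-0.1075, 0.49, 0], "r":[0, 0, 0.0216]}, {"aperture":0, "pos":[-0.12, 0.5425, 0], "r":[0, 0, 0.0216]}, {"aperture":0, "pos":[-0.1313, 0.595, 0], "r":[0, 0, 0.0216]}, {"aperture":0, "pos":[-0.1425, 0.6475, 0], "r":[0, 0, 0.0216]}, {"aperture":0, "pos":[-0.15, 0.68, 0], "r":[0, 0, 0.0216]}, {"aperture":0, "pos":[-0.155, 0.7025, 0], "r":[0, 0, 0.0216]}, {"aperture":0, "pos":[-0.155, 0.7025, 0], "r":[0, 0, 0.0216]}, {"aperture":0, "pos":[-0.155, 0.7025, 0], "r":[0, 0, 0.0216]}, {"aperture":0, "pos":[-0.155, 0.7025, 0], "r":[0, 0, 0.0216]}, {"aperture":0, "pos":[-0.155, 0.7025, 0], "r":[0, 0, 0.0216]}]'

```text
clock: 26.15
tool_pos: [471.6, -414.3, 119.5]
tcp_rot: [-3.141, 0.0, -0.227]
wrist_force: [1.0, -0.2, -3.9]
width: 0.13
gripper_force: 30.0
```

```bash
python3 -c "
from h import *
st();go((470,-415.9,82,-.228))"
```

```text
t 26.15 p [ 471.6 -414.3  119.5] rot [-3.141  0.    -0.227] w 0.13 g 29.999305307865143 F [ 1.  -0.2 -3.9]
wp (470, -415.9, 82, -0.228) d [-1.2  1.9 37.5] rv [-0.     0.     0.001]
```

Converted, 36 mm / 800 = 0.045, 30 mm / 800 = 0.0375.

>>> nudge_tcp --offsets '[{"aperture":0, "pos":[-0.0015, 0.0024, 0.0188]}, {"aperture":0, "pos":[-0.0015, 0.0024, 0.0375]}, {"aperture":0, "pos":[-0.0015, 0.0024, 0.045]}, {"aperture":0, "pos":[-0.0015, 0.0024, 0.045]}, {"aperture":0, "pos":[-0.0015, 0.0024, 0.045]}, {"aperture":0, "pos":[-0.0015, 0.0024, 0.045]}, {"aperture":0, "pos":[-0.0015, 0.0024, 0.045]}]'

```text
clock: 26.85
tool_pos: [469.9, -417.4, 84.1]
tcp_rot: [3.141, -0.001, -0.228]
wrist_force: [0.2, -0.3, -3.5]
width: 0.126
gripper_force: 30.0
```

```bash
python3 - <<'E'
from h import *
for i in range(4): st(); w=shot('wrist')
cv2.imwrite('pics/w13.png',w['pixels'][:,:,::-1])
go((470,-415.9,65,-.228))
z=env.observe()['tool_pos'][2]-2.2
for k in blobs(w,'green',300)[:1]:
    q=quad(k);print(q.tolist(),[onplane(w,u,z).round(1).tolist() for u in q])
E
```

```text
t 26.85 p [ 469.9 -417.4   84.1] rot [ 3.141e+00 -1.000e-03 -2.280e-01] w 0.126 g 29.999295473098755 F [ 0.2 -0.3 -3.5]
t 26.9 p [ 469.9 -417.3   84.1] rot [ 3.141e+00 -1.000e-03 -2.280e-01] w 0.128 g 29.99929279088974 F [ 0.1 -0.3 -2.9]
t 26.95 p [ 469.8 -417.2   84. ] rot [ 3.141e+00 -1.000e-03 -2.280e-01] w 0.13 g 29.99935805797577 F [ 0.1  0.  -3.3]
t 27.0 p [ 469.7 -417.2   84. ] rot [ 3.141e+00 -1.000e-03 -2.280e-01] w 0.125 g 29.9992498755455 F [-0.6 -0.2 -3.7]
wp (470, -415.9, 65, -0.228) d [-0.  -1.3 18.9] rv [ 0. -0. -0.]
[[425.0, 121.0], [405.0, 338.0], [227.0, 272.0], [214.0, 121.0]] [[528.5, -493.0, 81.7], [386.9, -459.9, 81.7], [463.4, -354.8, 81.7], [555.5, -376.4, 81.7]]
```

Converted, 5 mm / 800 = 0.0063, -1 mm / 800 = -0.0013.

>>> nudge_tcp --offsets '[{"aperture":0, "pos":[0, -0.0013, 0.0063]}, {"aperture":0, "pos":[0, -0.0013, 0.0063]}, {"aperture":0, "pos":[0, -0.0013, 0.0063]}, {"aperture":0, "pos":[0, -0.0013, 0.0063]}, {"aperture":0, "pos":[0, -0.0013, 0.0063]}, {"aperture":0, "pos":[0, -0.0013, 0.0063]}, {"aperture":0, "pos":[0, -0.0013, 0.0063]}, {"aperture":0, "pos":[0, -0.0013, 0.0063]}, {"aperture":0, "pos":[0, -0.0013, 0.0063]}, {"aperture":0, "pos":[0, -0.0013, 0.0063]}, {"aperture":0, "pos":[0, -0.0013, 0.0063]}, {"aperture":0, "pos":[0, -0.0013, 0.0063]}, {"aperture":0, "pos":[0, -0.0013, 0.0063]}, {"aperture":0, "pos":[0, -0.0013, 0.0063]}, {"aperture":0, "pos":[0, -0.0013, 0.0063]}]'

```text
clock: 28.55
tool_pos: [469.8, -416.1, 78.6]
tcp_rot: [3.142, -0.0, -0.228]
wrist_force: [0.5, 0.8, -3.2]
width: 0.13
gripper_force: 30.0
```

```bash
python3 - <<'E'
from h import *
st()
go((470,-415.9,65,-.228))
# studs seen through the holes
w=shot('wrist'); cv2.imwrite('pics/w14.png',w['pixels'][:,:,::-1])
z=env.observe()['tool_pos'][2]-14.2
H=cv2.cvtColor(w['pixels'],cv2.COLOR_RGB2HSV); m=((H[:,:,0]>100)&(H[:,:,0]<128)&(H[:,:,1]>120)).astype(np.uint8); m[300:]=0
cs,_=cv2.findContours(m,0,1)
for k in cs:
    if cv2.contourArea(k)>8: print(cen(k),cv2.contourArea(k),onplane(w,cen(k),64).round(1))
E
```

```text
t 28.55 p [ 469.8 -416.1   78.6] rot [ 3.142 -0.    -0.228] w 0.13 g 29.99926507472992 F [ 0.5  0.8 -3.2]
wp (470, -415.9, 65, -0.228) d [ 0.1 -0.2 13.6] rv [ 0. -0. -0.]
[241.57078507 141.37355212] 518.0 [ 541.3 -384.    64. ]
[394.80090312 141.24384236] 406.0 [ 520.  -476.2   64. ]
```

TCP and studs agree (front-stud midpoint measured (530.6,-430.1), expected (530.3,-430.1)). Lowering gently.

Converted, 12 mm / 800 = 0.015, 11 mm / 800 = 0.0138.

>>> nudge_tcp --offsets '[{"aperture":0, "pos":[0.0001, -0.0003, 0.0038]}, {"aperture":0, "pos":[0.0001, -0.0003, 0.0063]}, {"aperture":0, "pos":[0.0001, -0.0003, 0.0088]}, {"aperture":0, "pos":[0.0001, -0.0003, 0.0113]}, {"aperture":0, "pos":[0.0001, -0.0003, 0.0125]}, {"aperture":0, "pos":[0.0001, -0.0003, 0.0138]}, {"aperture":0, "pos":[0.0001, -0.0003, 0.015]}, {"aperture":0, "pos":[0.0001, -0.0003, 0.015]}, {"aperture":0, "pos":[0.0001, -0.0003, 0.015]}, {"aperture":0, "pos":[0.0001, -0.0003, 0.015]}, {"aperture":0, "pos":[0.0001, -0.0003, 0.015]}]'

```text
clock: 29.7
tool_pos: [470.0, -415.9, 66.6]
tcp_rot: [3.142, -0.0, -0.228]
wrist_force: [0.0, -0.1, -3.2]
width: 0.126
gripper_force: 30.0
```

Converted, 2.2 mm / 800 = 0.0028, 2 mm / 800 = 0.0025.

>>> nudge_tcp --offsets '[{"aperture":0, "pos":[0, 0, 0.0013]}, {"aperture":0, "pos":[0, 0, 0.0025]}, {"aperture":0, "pos":[0, 0, 0.0028]}, {"aperture":0, "pos":[0, 0, 0.0028]}, {"aperture":0, "pos":[0, 0, 0.0028]}, {"aperture":0, "pos":[0, 0, 0.0028]}, {"aperture":0, "pos":[0, 0, 0.0028]}]'

```text
clock: 30.4
tool_pos: [470.0, -415.9, 64.4]
tcp_rot: [-3.142, -0.0, -0.228]
wrist_force: [-0.5, -0.4, -2.8]
width: 0.126
gripper_force: 30.0
```

Almost seated. Release, back off and look.

Converted, -120 mm / 800 = -0.15, -95 mm / 800 = -0.1188.

>>> nudge_tcp --offsets '[{"aperture":0.2}, {"aperture":0.3}, {"aperture":0.4}, {"aperture":0.4}, {"aperture":0.4}, {"aperture":0.4, "pos":[0, 0, -0.025]}, {"aperture":0.4, "pos":[0, 0, -0.0625]}, {"aperture":0.4, "pos":[0, 0, -0.1188]}, {"aperture":0.4, "pos":[-0.025, -0.025, -0.15]}, {"aperture":0.4, "pos":[-0.025, -0.025, -0.15]}, {"aperture":0.4, "pos":[-0.025, -0.025, -0.15]}, {"aperture":0.4, "pos":[-0.025, -0.025, -0.15]}, {"aperture":0.4, "pos":[-0.025, -0.025, -0.15]}]'

```text
clock: 31.7
tool_pos: [454.7, -391.9, 183.0]
tcp_rot: [-3.141, 0.002, -0.228]
wrist_force: [-0.0, 1.3, -0.4]
width: 0.403
gripper_force: 0.0
```

```bash
python3 - <<'E'
from h import *
st(); w=shot('wrist','w15')
k=blobs(w,'green',300)[0]; q=quad(k); P=np.array([onplane(w,u,62) for u in q]); print(q.tolist(),P.round(1).tolist(),P.mean(0),[np.linalg.norm(P[i]-P[i-1]).round(1) for i in range(4)])
a,b=shot('scene'),shot('side')
A=min(blobs(a,'green'),key=lambda k:np.hypot(*(cen(k)-proj(a,[469,-416,60]))));B=min(blobs(b,'green'),key=lambda k:np.hypot(*(cen(k)-proj(b,[469,-416,60]))))
for u in quad(A):
    g=onplane(a,u,62);v=min(quad(B),key=lambda v:np.hypot(*(onplane(b,v,62)-g)[:2]));print('corner',tri(a,u,b,v))
z=lambda c,x,y,w,h,s:cv2.resize(c['pixels'][y:y+h,x:x+w,::-1],(int(w*s),int(h*s)),interpolation=cv2.INTER_CUBIC)
cv2.imwrite('pics/fin.png',np.vstack([np.hstack([z(w,200,90,240,200,5/3),z(a,95,195,120,100,10/3)]),np.hstack([z(b,360,85,80,40,5)*0,z(b,360,85,80,40,5)*0])[:1],z(a,190,80,280,66,800/280)]))
E
```

```text
t 31.7 p [ 454.7 -391.9  183. ] rot [-3.141e+00  2.000e-03 -2.280e-01] w 0.403 g 0.0 F [-0.   1.3 -0.4]
[[404.0, 100.0], [393.0, 247.0], [282.0, 247.0], [277.0, 100.0]] [[528.6, -491.4, 62.0], [383.2, -457.2, 62.0], [410.1, -341.1, 62.0], [555.5, -375.1, 62.0]] [ 469.34949522 -416.20845917   62.        ] [np.float64(119.4), np.float64(149.3), np.float64(119.2), np.float64(149.3)]
corner (array([ 559.66036186, -374.73326495,   55.9750142 ]), np.float64(1.2860112883753407))
corner (array([ 531.00769831, -493.42787006,   57.90839588]), np.float64(1.4780468966490365))
corner (array([ 378.36369846, -459.63677377,   56.43553454]), np.float64(2.9003116400993667))
corner (array([ 408.73598604, -337.20397413,   53.37038811]), np.float64(6.290931447218505))
```

View pics/fin.png

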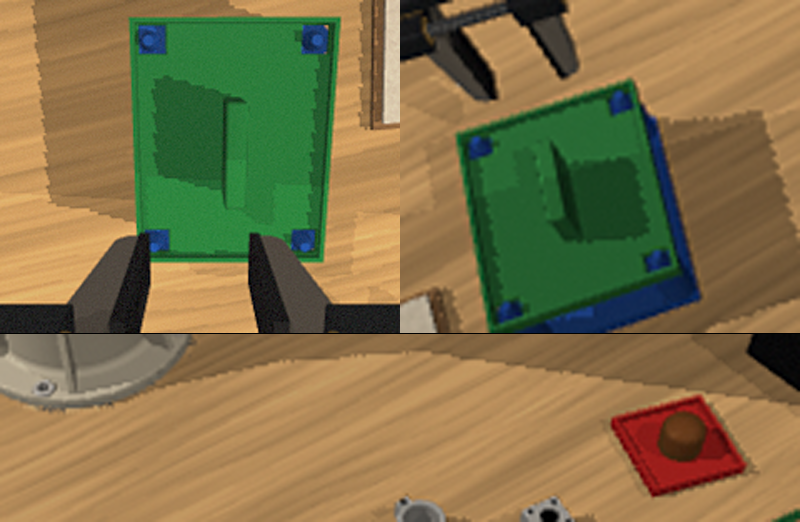

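The final picture shows all four studs standing through the green tray's holes. The tray is level: a 149.3 x 119.3 mm rectangle at z=62, centred at (469.3,-416.2). The cap stands in the red dish, and the gripper is clear of everything.

```bash
python3 -c "
from h import *
print(env.hand_in())"
```

```text
the job is handed in; nothing more can be done
None
```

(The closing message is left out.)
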